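# Roll a knurled clamp wheel loose by two turns

## Task

Loosen the screw clamp by rolling the rim of its knurled wheel with a fingertip, stroke after stroke, counter-clockwise as seen facing the wheel's outer face (the face towards the robot; the top of the rim goes to the left): two full turns from tight, so that the white index line stands at the top again. Do not take the wheel between the fingers; leave the rust-brown workpiece lying where it is on its rest, and do not disturb the tools around it.

Things in the scene. Friction and masses are not known exactly. Their poses are not given: they have to be found in the camera images.
- fixture: Fixed screw clamp on a grey base plate 210 x 170 x 10 mm; origin at the centre of its underside. Its x axis runs along the screw from the wheel (centre at x = -65 mm, robot side) over the blue head and the pad to the workpiece and the dark fence (60 mm high); y to the left, z up. Two nuts 73 mm over the bench stand 50 mm behind the wheel's middle, 28 mm to each side.
- wheel_top (a point): Highest point of the wheel's rim, in the middle of its width; 76 mm over the bench at rest. Axes as the fixture's: x along the wheel's axis (away from its outer face), y the direction to the left in which the top of the rim must be rolled, z up. Goes down with the head when the wheel is pressed.
- wheel_centre (a point): Centre of the knurled wheel, on its axis, 48 mm over the bench at rest, 28 mm below wheel_top. A plain dark steel disc 56 mm in diameter, 24 mm wide, with 32 straight ridges 1.5 mm high round the rim and a white index line 6 mm wide on its outer face and across the rim, at the top when tight. The spindle's end (14 mm thick) stands 13 mm out of the outer face when tight.
- head (a joint): How far the sprung blue head that carries the wheel (84 mm wide block behind it) is pressed down, in m: 0 = up (at rest), at most 0.010. It floats on two springs: pressing on the wheel from above takes about 2 N at first and 0.6 N more for each mm (5 N at 5 mm); it comes back up.
- wheel (a joint): Angle of the knurled wheel in rad: 0 = tight (a stop; every start), growing as it is loosened counter-clockwise seen from the outer face, 6.28 a turn, stop at 18.85 (three turns). Stays where it is left; about 1 N along the rim turns it.
- pad_face (a point): Middle of the face of the clamp pad (24 mm disc on the spindle), which draws back from the workpiece towards the wheel by 5 mm for each turn; the spindle's other end comes out of the wheel as much.
- workpiece: Loose rust-brown steel bar 40 x 150 x 40 mm lying across the screw on the rest (30 mm over the bench) between pad and fence; origin at the centre of its underside, y along its length. Must stay there.
- steel_cup: Loose enamel cup 69 x 93 x 91 mm with an ear, beside the fixture; origin under it. Leave alone.
- magnet_square: Loose flat triangular magnetic welding square 65 x 65 x 15 mm; origin at the centre of its underside. Leave alone.
- screwdriver: Loose screwdriver 28 x 224 x 28 mm lying beside the fixture; origin at the centre of its underside, y along its length. Leave alone.
Not all that is in view belongs to the job. Several things have the shape of the workpiece; the one meant has the colours described above.

How it is judged:
On the way:
1. the wheel has been rolled loose by one full turn (to within 0.5 rad) (value of joint wheel above 5.78319 rad).
At the end, for the whole second after the job is handed in: The wheel stands at two full turns from tight (12.57 rad) to within 0.7 rad, at rest; the workpiece lies within 10 mm of where it was, at rest; cup, magnetic square and screwdriver within 30 mm of where they were (value of joint wheel between 11.866 and 13.266 rad and velocity of joint wheel between -0.1 and 0.1 rad/s and distance of workpiece from where it was at the start of the episode below 0.01 m and linear speed of workpiece below 0.02 m/s and distance of each of steel_cup, magnet_square, screwdriver from where it was at the start of the episode below 0.03 m); the robot touches nothing.
It fails at once if the wheel is taken between the fingers (grasp point within 36 mm of its centre) (distance between the grasp point and wheel_centre below 0.036 m).
It fails at once if the workpiece is lifted from its rest or carried off (20 mm) (distance of workpiece from where it was at the start of the episode above 0.02 m or height (world z) of workpiece above 0.042 m).
It fails at once if the cup, the magnetic square or the screwdriver is lifted or knocked away (30 mm) (distance of any of steel_cup, magnet_square, screwdriver from where it was at the start of the episode above 0.03 m).
It also fails if it takes over 67 s, if anything falls off the work surface, if the arm or the gripper's body presses on something with over 40 N, if the wrist force passes 120 N, or if a joint passes its speed limit or range.

## Robot

A 6-joint arm with a two-finger parallel gripper is mounted at the origin on a cart in front of the work surface, level with it; the furniture and walls round the work are solid. World frame = base frame: x ahead of the robot, y to its left, z up, the work surface at z = 0. Lengths are in m, angles in rad, forces in N, time in s.
With the tool pointing down it reaches from about 0.325 to 0.85 m from the base axis. Payload 15.5 kg.
Tool frame: the origin (TCP) lies at the very end of the fingers, on their centre line; the grasp point (between the pads) lies bot.grasp_offset behind it (bot.grasp_offset is the distance from the TCP to the grasp point, in m); z points along the fingers, y is the line along which they close (so a half turn about z gives the same grasp; the last joint's range is limited). The gripper opens to 91 mm and grips with 3 to 60 N. Pads are 32 mm wide; open, the fingers measure 118 mm over their backs; the gripper's body (76 mm by 178 mm) begins 60 mm behind the grasp point.
Start: joints at [-0.096, 0.494, 1.345, -0, 1.302, -0.096], TCP at [0.625, 0, 0.214] pointing down, gripper open.
Joint ranges: [-2.91, 2.91], [-0.82, 2.16], [0.22, 2.67], [-1.22, 4.37], [0.12, 2.79], [-3.08, 3.08]. Speed limits (rad/s): [1.89, 1.89, 2.57, 3.01, 3.01, 3.01].

## Interface

Orientations are given as a rotation vector (axis times angle).
In Python, from workcell import bot, imaging gives the robot as it stands.
- The arm moves only by the tool jog_arm, never from a script. Its argument "motion" is a list of rows, each a list of 5 numbers: the shift along the world's x, y, z in mm, then the turn about the world's z in degrees, then the opening, from 0 (shut) to 1 (fully open). In form: [[dx, dy, dz, spin, hand], ...]. A call has 1 to 12 rows; each row shifts and turns the commanded pose from where the row before left it; what a row does not reach is not made up. A row lasts 1/10 s, in which the tool goes at most 50 mm and 8.59 degrees, less where a joint would pass 70% of its speed; a pose out of reach is approached as far as the arm can. A call is refused whole if a number of a shift passes 50 or a number of a turn 8.59, either way. A call with a gripper value outside its range is refused whole. The fingers move at their own pace and stop on an object; "grip_force" is the grip in N (left out, the last holds). Time passes only in rows, so rows that do not move let the fingers close. It gives the time, the measured TCP pose, the force, the opening and the grip force at its end, in the units of the state.
- bot.state(): the state, without advancing time (a new reading comes with each control period).
- imaging.capture(name): name is "scene" or "side" or "wrist"; returns a dict with "color" (400x640x3 uint8, red, green, blue), "fovy" (degrees; the focal length in pixels is half the picture's height over the tangent of half this angle, whatever the lens; pixels are square), "cx", "cy" (the principal point, pixels), "k1" (the pictures are not rectified: a ray, as slopes to the right and down, at radius r is drawn at 1 + k1 r^2 times it, then the intrinsics apply), "pose" (4x4, takes a point from camera to world coordinates); the wrist camera has in their place "mount" (4x4, takes a point from camera to tool coordinates, whose origin is the TCP and whose axes are the flange's). Camera axes: x right, y up, looking along -z (the intrinsics and any distortion apply to the point x, -y, -z); pixel columns grow to the right and rows downward; lengths in m; the calibration is good to about 2 mm. A picture is of the moment at which its call begins: read the wrist's pose just before it. There is no depth.
- bot.close_job(): hands the job in; it is judged then, once.
The state is a dict: "clock": time; "joints": joint angles; "joint_velocities": joint speeds; "joint_efforts": joint torques, N m; "position": TCP position; "ee_rot": TCP orientation; "force": force on the tool from outside, world axes, zero at the start; "torque": the same for the moment, N m; "finger_gap": finger opening in m; "grasp_force": force on a finger pad.
Only numpy, scipy, OpenCV 4.12 (cv2) and the standard library are available. Lean on these libraries where they do the work, as an engineer would, in place of code of your own. Each camera call takes 0.05 s, during which the arm holds its last target. There are 200 camera calls.

## Working session

There is one attempt and no reset: what is moved stays moved. The work goes in short steps, Python scripts to look and compute and a tool call to move; the robot and the scene stay as the last step left them, time stands still between calls to the robot, and variables do not carry over. Pictures are saved under pics/ and viewed, at most 10 in all, crops included, and the job is handed in when it is done.

Besides the shell and the picture viewer there is one more tool, called after "Emit:" by a JSON object that holds its "method" and its "body", one argument or row to a line. jog_arm: Moves the arm, as the interface text tells. Its arguments: {"type":"object","properties":{"motion":{"type":"array"},"grip_force":{"type":"number"}},"required":["motion"]}

```bash
mkdir -p pics; ls; cat > h.py <<'E'
import numpy as np, cv2
from workcell import bot, imaging
from scipy.spatial.transform import Rotation as R
def cap(n):
    s=bot.state(); d=imaging.capture(n)
    if n=='wrist':
        T=np.eye(4);T[:3,:3]=R.from_rotvec(s['ee_rot']).as_matrix();T[:3,3]=s['position'];d['pose']=T@d['mount']
    d['f']=d['color'].shape[0]/2/np.tan(np.radians(d['fovy'])/2)
    return d
def ray(d,u,v):
    K=np.array([[d['f'],0,d['cx']],[0,d['f'],d['cy']],[0,0,1.]])
    p=cv2.undistortPoints(np.array([[[u,v]]],float),K,np.array([d['k1'],0,0,0.]))[0,0]
    P=np.array(d['pose']); return P[:3,3],P[:3,:3]@np.array([p[0],-p[1],-1])
def onplane(d,u,v,z):
    o,r=ray(d,u,v); return o+r*(z-o[2])/r[2]
def proj(d,X):
    P=np.array(d['pose']); c=P[:3,:3].T@(np.array(X)-P[:3,3]); a,b=c[0]/-c[2],-c[1]/-c[2]; k=1+d['k1']*(a*a+b*b)
    return d['cx']+d['f']*a*k, d['cy']+d['f']*b*k
def save(d,n): cv2.imwrite('pics/'+n,d['color'][:,:,::-1])
E
python3 - <<'E'
from h import *
import pickle
ds={}
for n in['scene','side','wrist']:
    d=cap(n);ds[n]=d;save(d,n+'0.png');print(n,d['f'],d['k1'],np.round(d['pose'],3).tolist())
pickle.dump(ds,open('d0.pkl','wb'))
print(bot.grasp_offset,bot.state())
E
```

```text
pics
scene 438.1928094321781 -0.09931504961638116 [[-0.856, 0.398, -0.331, 0.295], [-0.517, -0.637, 0.572, 0.673], [0.017, 0.661, 0.751, 0.792], [0.0, 0.0, 0.0, 1.0]]
side 361.6436944883141 0.027533685773363677 [[0.979, 0.077, -0.189, 0.476], [-0.203, 0.381, -0.902, -0.637], [0.003, 0.922, 0.388, 0.401], [0.0, 0.0, 0.0, 1.0]]
wrist 324.95245611468295 -0.055219459827723735 [[1.0, 0.001, 0.002, 0.624], [-0.001, 0.96, 0.281, 0.079], [-0.002, -0.281, 0.96, 0.384], [0.0, 0.0, 0.0, 1.0]]
0.0188 {'clock': 0.15, 'joints': array([-9.54722729e-02,  4.94017277e-01,  1.34594879e+00, -9.80888386e-06,
        1.30247166e+00, -9.54946876e-02]), 'joint_velocities': array([ 0.00014232, -0.00141552, -0.001136  , -0.00071207,  0.0014319 ,
        0.00141239]), 'joint_efforts': array([ 1.45823004e-03, -8.79202652e+01, -3.82049453e+01,  7.07547739e-02,
        5.02106908e-02, -1.00879424e-04]), 'position': array([6.24738975e-01, 4.21760854e-05, 2.13503199e-01]), 'ee_rot': array([-2.22095696e+00, -2.22101253e+00,  8.56158996e-04]), 'force': array([ 0.30119109, -0.18872327,  0.06979276]), 'torque': array([ 0.01415647, -0.01479933, -0.03796051]), 'grasp_force': 0.0, 'finger_gap': 0.09103715298567193}
```

View pics/scene0.png

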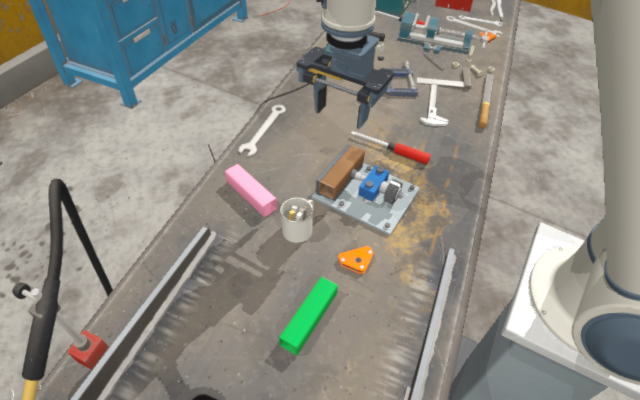

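View pics/wrist0.png

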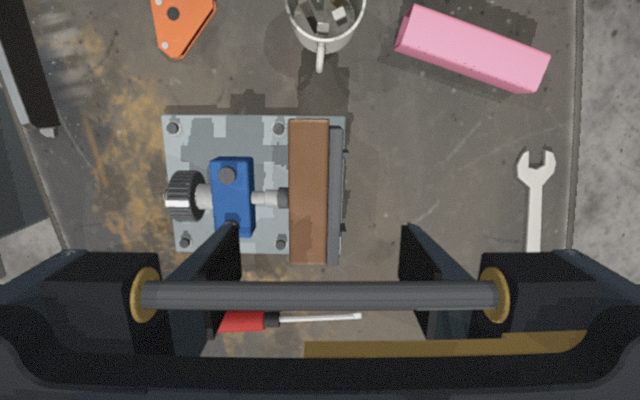

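The workpiece is the brown bar at wrist (309,190). The pink bar (475,50) and the green bar (scene 310,315) are decoys. The wheel is at wrist (185,195), the nut at (227,175), the plate corner at (163,116) and the screwdriver at (245,320). Next I measure them and check the choice in a crop.

```bash
python3 - <<'E'
from h import *
import pickle
ds=pickle.load(open('d0.pkl','rb'));w=ds['wrist'];c=w['color']
hsv=cv2.cvtColor(c,cv2.COLOR_RGB2HSV)
b=cv2.inRange(hsv,(3,70,60),(18,200,200));b[:100]=0;b[270:]=0;b[:,:270]=0;b[:,350:]=0
k=max(cv2.findContours(b,0,2)[0],key=cv2.contourArea);bx=cv2.boxPoints(cv2.minAreaRect(k))
q=np.array([onplane(w,*p,.07) for p in bx]);print('bar px',bx.tolist(),'\n',q.round(4).tolist(),q.mean(0))
for n,p,z in[('plateTL',(163,116),.01),('plateTR',(346,116),.01),('plateBL',(167,255),.01),('nut',(227,175),.073),('wheel L',(170,196),.076),('wheel R',(203,196),.076)]:print(n,onplane(w,*p,z).round(4))
a=cv2.resize(c[100:280,150:350],None,fx=2,fy=2,interpolation=2)
e=cv2.resize(ds['side']['color'],None,fx=.625,fy=.625)
s=cv2.resize(ds['scene']['color'][140:240,300:440],None,fx=2.85,fy=2.85,interpolation=2)
o=np.zeros((600,800,3),np.uint8);o[:360,:400]=a;o[:250,400:]=e;o[300:585,400:799]=s
cv2.imwrite('pics/c1.png',o[:,:,::-1])
E
```

```text
bar px [[288.0, 119.0], [328.0, 119.0], [328.0, 264.0], [288.0, 264.0]] 
 [[0.5935, 0.0677, 0.07], [0.6312, 0.0676, 0.07], [0.6321, -0.0829, 0.07], [0.5893, -0.0829, 0.07]] [ 0.61149717 -0.00761162  0.07      ]
plateTL [0.4458 0.0703 0.01  ]
plateTR [0.6527 0.0688 0.01  ]
plateBL [ 0.4276 -0.1021  0.01  ]
nut [0.5325 0.0148 0.073 ]
wheel L [ 0.4742 -0.0057  0.076 ]
wheel R [ 0.5076 -0.0057  0.076 ]
```

View pics/c1.png

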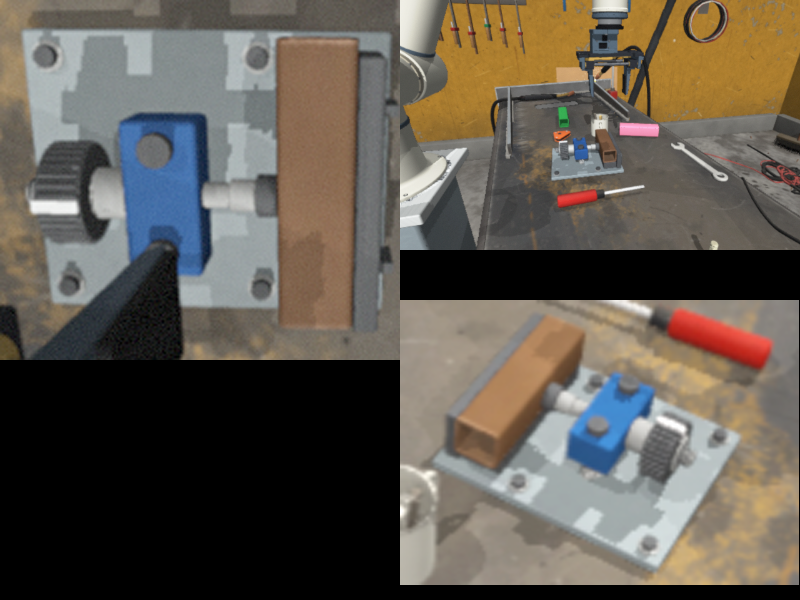

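The crop confirms the brown bar between pad and fence. The index line is at the top of the wheel (wrist ~(182,202)), and the axis is nearly parallel to world x. I'll refine the yaw and the wheel top.

```bash
python3 - <<'E'
from h import *
import pickle
w=pickle.load(open('d0.pkl','rb'))['wrist']
C=lambda x,y:(150+x/2,100+y/2)
for n,p,z in[('TL',(23,30),.01),('TR',(391,30),.01),('BL',(52,308),.01),('bar TL',(278,39),.07),('bar BL',(278,327),.07),('bar BR',(355,328),.07),('nut',(155,150),.073),('rimTop L',(48,203),.076),('rimTop R',(104,203),.076),('rim mid',(76,203),.076)]:print(n,onplane(w,*C(*p),z).round(4))
s=pickle.load(open('d0.pkl','rb'))['scene']
D=lambda x,y:(300+(x-400)/2.85,140+(y-300)/2.85)
for n,p,z in[('nutL',(597,424),.073),('nutR',(629,384),.073),('wheelTop',(668,424),.076),('plate near',(655,572),.01),('plate right',(741,437),.01)]:print(n,onplane(s,*D(*p),z).round(4))
E
```

```text
TL [0.4442 0.0714 0.01  ]
TR [0.6521 0.0699 0.01  ]
BL [ 0.4396 -0.1005  0.01  ]
bar TL [0.5944 0.0673 0.07  ]
bar BL [ 0.5903 -0.0823  0.07  ]
bar BR [ 0.6315 -0.0829  0.07  ]
nut [0.533  0.0148 0.073 ]
rimTop L [ 0.4776 -0.0114  0.076 ]
rimTop R [ 0.5061 -0.0114  0.076 ]
rim mid [ 0.4919 -0.0114  0.076 ]
nutL [0.5308 0.0169 0.073 ]
nutR [ 0.5285 -0.038   0.073 ]
wheelTop [ 0.4816 -0.0107  0.076 ]
plate near [0.4413 0.0788 0.01  ]
plate right [ 0.4383 -0.0935  0.01  ]
```

Emit:
{"method": "jog_arm", "body": {
  "motion": [
    [-36, -6, -10, 0, 0],
    [-36, -7, -20, 0, 0],
    [-36, -7, -30, 0, 0],
    [-36, -7, -30, 0, 0],
    [0, 0, -20, 0, 0],
    [0, 0, -15, 0, 0],
    [0, 0, 0, 0, 0],
    [0, 0, 0, 0, 0]
  ],
  "grip_force": 20
}}

```text
clock: 0.95
position: [0.4811, -0.027, 0.0891]
ee_rot: [-2.221, -2.221, 0.0]
force: [0.0, -0.1, 0.4]
finger_gap: 0.0304
grasp_force: 0.0
```

```bash
python3 - <<'E'
from h import *
w=cap('wrist');save(w,'w1.png');s=bot.state();print(s['position'],s['force'],s['clock'],s['finger_gap'])
print('wheeltop',proj(w,(.482,-.013,.076)),'tcp',proj(w,s['position']))
E
```

```text
[ 0.48150557 -0.02702991  0.08949727] [0.35200303 0.14018482 0.50659463] 1.0 0.025741572957134508
wheeltop (np.float64(323.1944897679355), np.float64(219.0162858230896)) tcp (np.float64(322.5123913214408), np.float64(250.0339403645449))
```

View pics/w1.png

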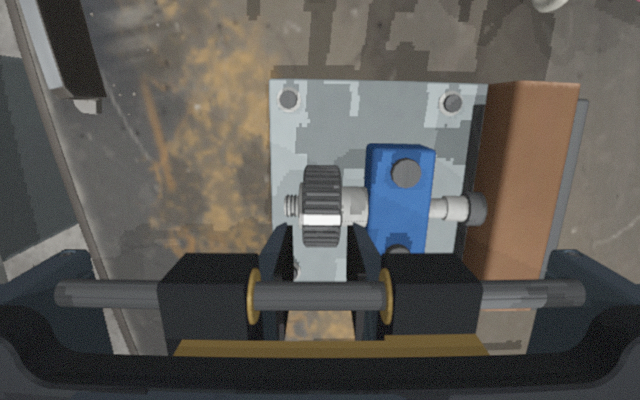

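The prediction (323,219) coincides with the index line seen at (322,217), so the wheel is located. The fingers are still closing, so I finish that and try a test stroke.

Emit:
{"method": "jog_arm", "body": {
  "motion": [
    [0, 0, 0, 0, 0],
    [0, 0, 0, 0, 0],
    [0, 0, 0, 0, 0],
    [0, 0, -9, 0, 0],
    [0, 0, -9, 0, 0],
    [0, 0, 0, 0, 0],
    [0, 4, 0, 0, 0],
    [0, 4, 0, 0, 0]
  ]
}}

```text
clock: 1.8
position: [0.4812, -0.0191, 0.0709]
ee_rot: [2.222, 2.221, 0.0]
force: [0.6, -1.0, 3.7]
finger_gap: 0.0005
grasp_force: 2.4
```

Emit:
{"method": "jog_arm", "body": {
  "motion": [
    [0, 5, 0, 0, 0],
    [0, 5, 0, 0, 0],
    [0, 5, 0, 0, 0],
    [0, 5, 0, 0, 0]
  ]
}}

```text
clock: 2.2
position: [0.4812, 0.0014, 0.071]
ee_rot: [2.221, 2.221, 0.0]
force: [2.0, -1.6, 5.0]
finger_gap: 0.0001
grasp_force: 2.4
```

Emit:
{"method": "jog_arm", "body": {
  "motion": [
    [0, 0, 18, 0, 0],
    [0, -28, 0, 0, 0],
    [0, 0, 0, 0, 0]
  ]
}}

```text
clock: 2.5
position: [0.4809, -0.0283, 0.089]
ee_rot: [2.222, 2.221, -0.0]
force: [0.2, 0.8, 0.4]
finger_gap: 0.0007
grasp_force: 0.0
```

```bash
python3 - <<'E'
from h import *
w=cap('wrist');save(w,'w2.png');s=bot.state();print(s['position'],s['force'],s['clock'],s['finger_gap'])
c=.482;y0=-.013
for a in(0,.5,1.,1.3):print(a,proj(w,(c,y0+.028*np.sin(a),.048+.028*np.cos(a))))
c=w['color'];cv2.imwrite('pics/w2c.png',cv2.resize(c[60:300,220:520],None,fx=2,fy=2)[:,:,::-1])
E
```

```text
[ 0.4805816  -0.02738219  0.088756  ] [0.51767287 1.13005658 0.53912177] 2.55 0.00047061976446038136
0 (np.float64(323.62121215186005), np.float64(217.0959507382627))
0.5 (np.float64(323.59398421516306), np.float64(193.89823154843882))
1.0 (np.float64(323.44508955644824), np.float64(174.00234265806023))
1.3 (np.float64(323.32046576047236), np.float64(166.30471106303378))
```

View pics/w2c.png

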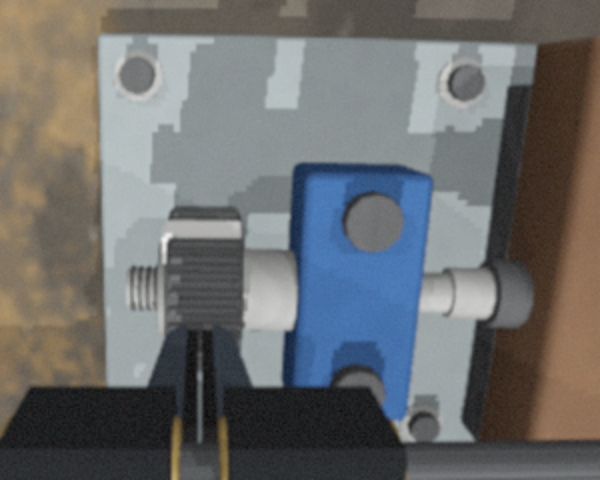

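The index line is now at full-image v≈174, which is 1.0 rad: the full 28 mm stroke with no slip. I'll repeat this stroke.

Emit:
{"method": "jog_arm", "body": {
  "motion": [
    [0, 0, -9, 0, 0],
    [0, 0, -9, 0, 0],
    [0, 0, 0, 0, 0],
    [0, 4, 0, 0, 0],
    [0, 4, 0, 0, 0],
    [0, 5, 0, 0, 0],
    [0, 5, 0, 0, 0],
    [0, 5, 0, 0, 0],
    [0, 5, 0, 0, 0],
    [0, 0, 0, 0, 0],
    [0, 0, 18, 0, 0],
    [0, -28, 0, 0, 0]
  ]
}}

```text
clock: 3.75
position: [0.4811, -0.0255, 0.09]
ee_rot: [2.219, 2.224, 0.001]
force: [1.1, -0.5, 0.5]
finger_gap: 0.0005
grasp_force: 0.0
```

Emit:
{"method": "jog_arm", "body": {
  "motion": [
    [0, 0, -9, 0, 0],
    [0, 0, -9, 0, 0],
    [0, 0, 0, 0, 0],
    [0, 4, 0, 0, 0],
    [0, 4, 0, 0, 0],
    [0, 5, 0, 0, 0],
    [0, 5, 0, 0, 0],
    [0, 5, 0, 0, 0],
    [0, 5, 0, 0, 0],
    [0, 0, 0, 0, 0],
    [0, 0, 18, 0, 0],
    [0, -28, 0, 0, 0]
  ]
}}

```text
clock: 4.95
position: [0.481, -0.0254, 0.0899]
ee_rot: [-2.219, -2.224, -0.001]
force: [0.1, -1.2, 0.3]
finger_gap: 0.0005
grasp_force: 0.0
```

Emit:
{"method": "jog_arm", "body": {
  "motion": [
    [0, 0, -9, 0, 0],
    [0, 0, -9, 0, 0],
    [0, 0, 0, 0, 0],
    [0, 4, 0, 0, 0],
    [0, 4, 0, 0, 0],
    [0, 5, 0, 0, 0],
    [0, 5, 0, 0, 0],
    [0, 5, 0, 0, 0],
    [0, 5, 0, 0, 0],
    [0, 0, 0, 0, 0],
    [0, 0, 18, 0, 0],
    [0, -28, 0, 0, 0]
  ]
}}

```text
clock: 6.15
position: [0.4811, -0.0254, 0.0899]
ee_rot: [2.219, 2.224, 0.001]
force: [0.4, -0.9, -0.1]
finger_gap: 0.0003
grasp_force: 0.0
```

Emit:
{"method": "jog_arm", "body": {
  "motion": [
    [0, 0, -9, 0, 0],
    [0, 0, -9, 0, 0],
    [0, 0, 0, 0, 0],
    [0, 4, 0, 0, 0],
    [0, 4, 0, 0, 0],
    [0, 5, 0, 0, 0],
    [0, 5, 0, 0, 0],
    [0, 5, 0, 0, 0],
    [0, 5, 0, 0, 0],
    [0, 0, 0, 0, 0],
    [0, 0, 18, 0, 0],
    [0, -28, 0, 0, 0]
  ]
}}

```text
clock: 7.35
position: [0.4811, -0.0254, 0.0899]
ee_rot: [2.219, 2.224, 0.001]
force: [0.4, -0.3, 0.8]
finger_gap: 0.0002
grasp_force: 0.0
```

Emit:
{"method": "jog_arm", "body": {
  "motion": [
    [0, 0, -9, 0, 0],
    [0, 0, -9, 0, 0],
    [0, 0, 0, 0, 0],
    [0, 4, 0, 0, 0],
    [0, 4, 0, 0, 0],
    [0, 5, 0, 0, 0],
    [0, 5, 0, 0, 0],
    [0, 5, 0, 0, 0],
    [0, 5, 0, 0, 0],
    [0, 0, 0, 0, 0],
    [0, 0, 18, 0, 0],
    [0, -28, 0, 0, 0]
  ]
}}

```text
clock: 8.55
position: [0.481, -0.0251, 0.0899]
ee_rot: [-2.218, -2.224, -0.001]
force: [0.3, 0.6, -0.1]
finger_gap: 0.0006
grasp_force: 0.0
```

Emit:
{"method": "jog_arm", "body": {
  "motion": [
    [0, 0, -9, 0, 0],
    [0, 0, -9, 0, 0],
    [0, 0, 0, 0, 0],
    [0, 4, 0, 0, 0],
    [0, 4, 0, 0, 0],
    [0, 5, 0, 0, 0],
    [0, 5, 0, 0, 0],
    [0, 5, 0, 0, 0],
    [0, 5, 0, 0, 0],
    [0, 0, 0, 0, 0],
    [0, 0, 18, 0, 0],
    [0, -28, 0, 0, 0]
  ]
}}

```text
clock: 9.75
position: [0.481, -0.0255, 0.0899]
ee_rot: [-2.219, -2.224, -0.001]
force: [0.4, 0.5, -0.3]
finger_gap: 0.0006
grasp_force: 0.0
```

```bash
python3 - <<'E'
from h import *
w=cap('wrist');s=bot.state();print(s['position'],s['clock'])
for a in(0,.25,.5,.75,1.,1.3):print(a,proj(w,(.482,-.013+.028*np.sin(a),.048+.028*np.cos(a)))[1])
print(w['color'][150:226:2,312:336].mean((1,2)).round())
c=w['color'];cv2.imwrite('pics/w3c.png',cv2.resize(c[60:300,220:520],None,fx=2,fy=2)[:,:,::-1])
E
```

```text
[ 0.48136573 -0.02962688  0.08941027] 9.8
0 221.02942717693148
0.25 209.63707611052092
0.5 198.04071370849914
0.75 187.26090877271002
1.0 178.18716366151324
1.3 170.4288061353086
[147. 147. 147. 147. 147. 147. 145. 144. 130.  77.  81.  75. 128. 180.
 179. 179. 164.  77.  82.  72.  74.  72.  87.  71.  82.  71.  84.  73.
  87.  78.  81.  78.  83.  77.  77.  79.  66.  64.]
```

View pics/w3c.png

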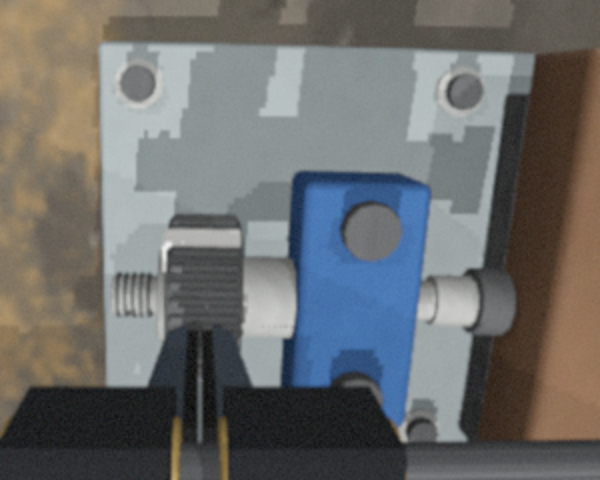

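The index line is at crop v≈237 (image v≈179). That is 0.98 rad past one full turn, so about 7.26 rad, and the pad has drawn back by more than 5 mm. Each stroke gives about 1.04 rad, so five more should bring it to about 12.45 rad.

Emit:
{"method": "jog_arm", "body": {
  "motion": [
    [0, 0, -9, 0, 0],
    [0, 0, -9, 0, 0],
    [0, 0, 0, 0, 0],
    [0, 4, 0, 0, 0],
    [0, 4, 0, 0, 0],
    [0, 5, 0, 0, 0],
    [0, 5, 0, 0, 0],
    [0, 5, 0, 0, 0],
    [0, 5, 0, 0, 0],
    [0, 0, 0, 0, 0],
    [0, 0, 18, 0, 0],
    [0, -28, 0, 0, 0]
  ]
}}

```text
clock: 11.0
position: [0.481, -0.0253, 0.0898]
ee_rot: [-2.218, -2.224, -0.001]
force: [0.8, -0.7, 0.3]
finger_gap: 0.0008
grasp_force: 0.0
```

Emit:
{"method": "jog_arm", "body": {
  "motion": [
    [0, 0, -9, 0, 0],
    [0, 0, -9, 0, 0],
    [0, 0, 0, 0, 0],
    [0, 4, 0, 0, 0],
    [0, 4, 0, 0, 0],
    [0, 5, 0, 0, 0],
    [0, 5, 0, 0, 0],
    [0, 5, 0, 0, 0],
    [0, 5, 0, 0, 0],
    [0, 0, 0, 0, 0],
    [0, 0, 18, 0, 0],
    [0, -28, 0, 0, 0]
  ]
}}

```text
clock: 12.2
position: [0.481, -0.0255, 0.0899]
ee_rot: [-2.219, -2.224, -0.001]
force: [-0.1, 0.2, 1.0]
finger_gap: 0.0005
grasp_force: 0.0
```

Emit:
{"method": "jog_arm", "body": {
  "motion": [
    [0, 0, -9, 0, 0],
    [0, 0, -9, 0, 0],
    [0, 0, 0, 0, 0],
    [0, 4, 0, 0, 0],
    [0, 4, 0, 0, 0],
    [0, 5, 0, 0, 0],
    [0, 5, 0, 0, 0],
    [0, 5, 0, 0, 0],
    [0, 5, 0, 0, 0],
    [0, 0, 0, 0, 0],
    [0, 0, 18, 0, 0],
    [0, -28, 0, 0, 0]
  ]
}}

```text
clock: 13.4
position: [0.4811, -0.0254, 0.0899]
ee_rot: [-2.219, -2.224, -0.001]
force: [0.5, 0.3, 0.5]
finger_gap: 0.0006
grasp_force: 0.0
```

Emit:
{"method": "jog_arm", "body": {
  "motion": [
    [0, 0, -9, 0, 0],
    [0, 0, -9, 0, 0],
    [0, 0, 0, 0, 0],
    [0, 4, 0, 0, 0],
    [0, 4, 0, 0, 0],
    [0, 5, 0, 0, 0],
    [0, 5, 0, 0, 0],
    [0, 5, 0, 0, 0],
    [0, 5, 0, 0, 0],
    [0, 0, 0, 0, 0],
    [0, 0, 18, 0, 0],
    [0, -28, 0, 0, 0]
  ]
}}

```text
clock: 14.6
position: [0.481, -0.0254, 0.0899]
ee_rot: [-2.219, -2.224, -0.001]
force: [1.0, -0.7, -0.6]
finger_gap: 0.0003
grasp_force: 0.0
```

Emit:
{"method": "jog_arm", "body": {
  "motion": [
    [0, 0, -9, 0, 0],
    [0, 0, -9, 0, 0],
    [0, 0, 0, 0, 0],
    [0, 4, 0, 0, 0],
    [0, 4, 0, 0, 0],
    [0, 5, 0, 0, 0],
    [0, 5, 0, 0, 0],
    [0, 5, 0, 0, 0],
    [0, 5, 0, 0, 0],
    [0, 0, 0, 0, 0],
    [0, 0, 18, 0, 0],
    [0, -28, 10, 0, 0]
  ]
}}

```text
clock: 15.8
position: [0.4804, -0.0251, 0.0993]
ee_rot: [-2.218, -2.223, 0.001]
force: [0.4, -0.9, 0.5]
finger_gap: 0.0007
grasp_force: 0.0
```

Emit:
{"method": "jog_arm", "body": {
  "motion": [
    [0, 0, 30, 0, 0],
    [0, 0, 0, 0, 0],
    [0, 0, 0, 0, 0]
  ]
}}

```text
clock: 16.1
position: [0.4808, -0.0268, 0.1289]
ee_rot: [2.222, 2.221, 0.0]
force: [0.3, 0.8, -0.3]
finger_gap: 0.0007
grasp_force: 0.0
```

```bash
python3 - <<'E'
from h import *
w=cap('wrist');s=bot.state();print(s['position'],s['clock'])
for a in(-.5,-.25,0,.25,.5,.75,1.):print(a,proj(w,(.482,-.013+.028*np.sin(a),.048+.028*np.cos(a))))
c=w['color'];cv2.imwrite('pics/w4c.png',cv2.resize(c[60:300,220:520],None,fx=2,fy=2)[:,:,::-1])
E
```

```text
[ 0.48047051 -0.0266257   0.12840584] 16.15
-0.5 (np.float64(322.9448955646318), np.float64(216.99341914913032))
-0.25 (np.float64(322.9945665818049), np.float64(209.67072831125492))
0 (np.float64(323.0229016338731), np.float64(200.83324001891793))
0.25 (np.float64(323.02667376541876), np.float64(191.16598488095863))
0.5 (np.float64(323.005183313817), np.float64(181.47383936786434))
0.75 (np.float64(322.9604764909158), np.float64(172.56805468863038))
1.0 (np.float64(322.89697580322024), np.float64(165.1503446230796))
```

View pics/w4c.png

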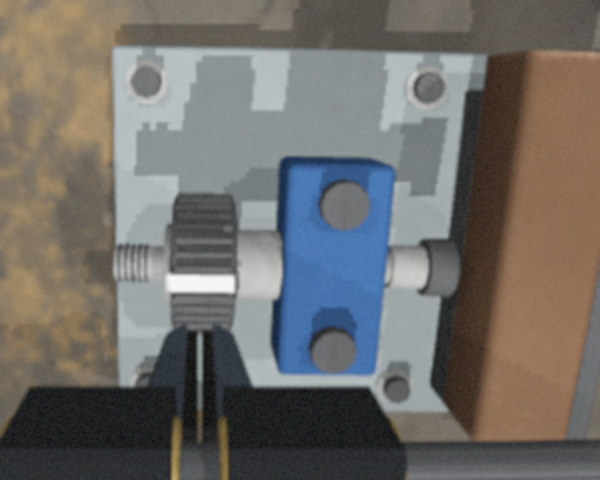

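The index line is at crop (200,283), image v≈201.5, which is the top (predicted 200.8) after two turns. I'll back off and hand in.

Emit:
{"method": "jog_arm", "body": {
  "motion": [
    [0, 0, 40, 0, 0.3],
    [0, 0, 40, 0, 0.3],
    [0, 0, 0, 0, 0.3],
    [0, 0, 0, 0, 0.3],
    [0, 0, 0, 0, 0.3],
    [0, 0, 0, 0, 0.3]
  ]
}}

```text
clock: 16.75
position: [0.4802, -0.0267, 0.2076]
ee_rot: [-2.22, -2.22, 0.002]
force: [-0.1, -0.1, 0.4]
finger_gap: 0.0274
grasp_force: 0.0
```

```bash
python3 -c "
from workcell import bot
print(bot.close_job())"
```

```text
the job is handed in; nothing more can be done
None
```

I rolled the wheel loose by two full turns in 12 fingertip strokes; in the last picture the index line was back at the top (within about 0.02 rad), the job was handed in at about 17 s of the 67 s allowed, and no verdict was returned.

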